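# Wedge a chocolate mould tight with a nylon hammer

### The arm

A 6-joint arm with a two-finger parallel gripper is mounted at the origin on the work surface. World frame = base frame: x ahead of the robot, y to its left, z up, the work surface at z = 0. Lengths are in mm, angles in rad, forces in N, time in s.
With the tool pointing down it reaches from about 300 to 775 mm from the base axis. Payload 14.6 kg.
Tool frame: the origin (TCP) lies at the very end of the fingers, on their centre line; the grasp point (between the pads) lies 19 mm behind it (grip_point_offset is the distance from the TCP to the grasp point, in mm); z points along the fingers, y is the line along which they close (so a half turn about z gives the same grasp; the last joint's range is limited). The gripper opens to 94 mm and grips with 3 to 60 N. Pads are 16 mm wide; open, the fingers measure 119 mm over their backs; the gripper's body (75 mm by 177 mm) begins 78 mm behind the grasp point.
Start: joints at [1.228, 0.3, 1.521, -0, 1.321, -0.067], TCP at [149.772, 529.205, 205.446] pointing down, gripper open.
Joint ranges: [-3.03, 3.03], [-0.79, 2.21], [0.23, 2.52], [-1.04, 4.18], [0, 3.07], [-2.55, 2.55]. Speed limits (rad/s): [2.22, 2.22, 2.57, 3.14, 3.14, 3.14].

### API

Orientations are given as [roll, pitch, yaw] about the fixed x, y, z axes, in that order (R = Rz(yaw) Ry(pitch) Rx(roll)).
In Python, from cell import read_state, camera, camera_info, sign_off, grip_point_offset gives the robot as it stands.
- The arm moves only by the shell command python3 -m handwheel 'ROWS' [FORCE]. ROWS is text: rows parted by semicolons, each of 5 numbers parted by spaces: the shift along the world's x, y, z in units of 40 mm (1.0 is 40 mm), then the turn about the world's z in units of 5 degrees (1.0 is 5 degrees), then the closure, from 0 (fully open) to 1 (shut). In form: dx dy dz yaw gripper; .... A call has 1 to 12 rows; each row shifts and turns the commanded pose from where the row before left it; what a row does not reach is not made up. A row lasts 1/12 s, in which the tool goes at most 41.7 mm and 7.16 degrees, less where a joint would pass 70% of its speed; a pose out of reach is approached as far as the arm can. A call is refused whole if a number of a shift passes 1 or a number of a turn 1, either way. A call with a gripper value outside its range is refused whole. The fingers move at their own pace and stop on an object; FORCE is the grip in N (left out, the last holds). Time passes only in rows, so rows that do not move let the fingers close. It gives the time, the measured TCP pose, the force, the opening and the grip force at its end, in the units of the state.
- read_state(): the state, without advancing time (a new reading comes with each control period).
- camera(name): name is "scene" or "top"; returns (picture, depth): 480x640x3 uint8, red, green, blue; 480x640 float32, mm along the optical axis (not along the pixel's ray), 0 where there is no reading.
- camera_info(name): a dict with "intrinsics" (3x3 intrinsics, pixels), "world_from_camera" (4x4, takes a point from camera to world coordinates). Camera axes: x right, y down, z forward; pixel columns grow to the right and rows downward; lengths in mm; the calibration is good to about 2 mm. A picture is of the moment at which its call begins. camera_info takes no time and is no camera call.
- sign_off(): hands the job in; it is judged then, once.
The state is a dict: "clock": time; "joints": joint angles; "qd": joint speeds; "effort": joint torques, N m; "eef_pos": TCP position; "eef_rot": TCP orientation; "wrist_force": force on the tool from outside, world axes, zero at the start; "moment": the same for the moment, N m; "finger_gap": finger opening in mm; "finger_force": force on a finger pad.
Only numpy, scipy, OpenCV 4.12 (cv2) and the standard library are available. Lean on these libraries where they do the work, as an engineer would, in place of code of your own. Each camera call takes 0.05 s, during which the arm holds its last target. There are 200 camera calls.

### The job

Take the hammer from the marble board and drive the wooden wedge in with a few separate light taps on its red butt, until it stops advancing and holds the chocolate mould tightly clamped in its frame. The mould is brittle, so never hit or push hard, strike only the wedge, and keep the gripper off wedge and mould. Then lay the hammer back flat on the marble board, let go, and leave everything else where it is.

Things in the scene. Friction and masses are not known exactly. Their poses are not given: they have to be found in the camera images.
- hammer: Nylon-faced hammer lying on the marble board, 0.35 kg. Origin: on the handle axis in the bare steel neck, the place to grip; x runs along the handle to the head, z is up as it lies, 16 mm above the board's top. Neck from x = -60 mm to the head: 24 mm wide (y), 20 mm high. Blue rubber grip from x = -165 to -60 mm: 30 mm wide, 32 mm high. Head parallel to y.
- hammer_head (a point): Centre of the hammer's head, 45 mm ahead (+x) of the hammer's origin; axes as the hammer's. Steel cylinder with white nylon ends, diameter 32 mm, 90 mm long along y: its flat faces at y = +45 and -45 mm strike. A push on a face turns the grip with a 45 mm lever, so grip firmly.
- board: White marble board, fixed, 270 x 150 x 20 mm (x, y, z); origin at the centre of its underside (table level). The hammer's place.
- frame: Fixed frame: white base plate 20 mm thick (x -110 to 140, y -115 to 125 mm; origin at table level). At +x an aluminium fence, slanted 1 in 6, 50 mm high; at -x a stop bar with two black knobs; mould between, wedge between fence and mould, end lug at +y. The bar is set up to 2.5 mm nearer or farther each time, so the depth where the wedge gets tight varies by 30 mm: feel it.
- wedge_butt (a point): Centre of the striking face, on the red butt of the beech wedge, 45 mm above the table. The face is 38 mm wide (x) and 44 mm high (z, 20 to 64 mm above the table), faces -y (axes parallel to the frame's) and is struck towards +y. The wedge behind is 180 mm long, 40 mm wide at the butt, 10 mm at the nose, 30 mm high.
- wedge (a joint): How far the wedge has slid in along the fence, m (0 to 0.085), 9.5 degrees off the frame's +y towards -x. Starts at 0 to 0.010, gets tight between 0.023 and 0.062. Slides with 2.5 N friction, up to 8 N while it shifts the loose mould to the stop bar; then resistance climbs steeply within 1 to 4 mm. Once a push of 12 to 25 N no longer moves it, it is tight and friction holds it.
- mould: Loose polycarbonate chocolate mould with 15 filled round cavities, 120 x 200 x 26 mm, about 0.45 kg, lying on the frame's base; origin at the centre of its underside. It begins with a few mm of play in the frame. Brittle: over 40 N on the wedge would crack it.
- bowl: White ceramic bowl, 110 mm across, 50 mm high, bystander; origin at the centre of its underside.
- jar: Amber glass jar with a brass cap, 70 mm across, 110 mm high, bystander; origin at the centre of its underside.
- spatula: Spatula lying flat to the left of the frame, bystander; x axis along it towards the blade.
Things that resemble listed ones, but are neither listed nor needed, are in the scene too. What is shaped like the hammer but turquoise or yellow is not meant.

How it is judged:
By the outcome, as a careful person would: the job done as asked, in the order asked, and still so for the second after the job is handed in, with the robot touching nothing.
It also fails if it takes over 54 s, if anything falls off the work surface, if the arm or the gripper's body presses on something with over 40 N, if the wrist force passes 120 N, or if a joint passes its speed limit or range.

## Working session

There is one attempt and no reset: what is moved stays moved. The work goes in short steps, Python scripts to look and compute and a shell command to move; the robot and the scene stay as the last step left them, time stands still between calls to the robot, and variables do not carry over. Pictures are saved under pics/ and viewed, at most 10 in all, crops included, and the job is handed in when it is done.

```bash
mkdir -p pics; ls; cat > h.py <<'E'
import numpy as np,cv2
from cell import *
def snap(n):
    im,d=camera(n); return im,d
def cloud(n,d):
    I=camera_info(n);K=np.array(I["intrinsics"]);T=np.array(I["world_from_camera"])
    v,u=np.mgrid[:480,:640]
    P=np.stack([(u-K[0,2])/K[0,0]*d,(v-K[1,2])/K[1,1]*d,d],-1)
    return P@T[:3,:3].T+T[:3,3]
E
python3 - <<'E'
from h import *
print(read_state(),grip_point_offset)
for n in("top","scene"):
    im,d=snap(n);cv2.imwrite(f"pics/{n}0.png",im[...,::-1]);np.savez(f"{n}0.npz",im=im,P=cloud(n,d),d=d)
    print(np.round(camera_info(n)["world_from_camera"],2).tolist())
E
```

```text
pics
{'clock': 0.0, 'joints': array([ 1.22840961e+00,  3.00496626e-01,  1.52160523e+00,  2.19973193e-05,
        1.32069864e+00, -6.65771907e-02]), 'qd': array([-2.84850138e-04, -4.57100490e-04,  4.51465863e-04, -4.45308282e-04,
       -2.59926969e-04,  6.87702031e-05]), 'effort': array([-2.26513730e-03, -5.31800616e+01, -3.52731764e+01,  7.07883853e-02,
        2.44493445e-02, -5.24157784e-06]), 'eef_pos': array([149.67260767, 528.95925538, 204.8621175 ]), 'eef_rot': array([-3.14038891e+00, -1.01614231e-04,  2.86577761e+00]), 'wrist_force': array([-0.21734798,  0.38003922, -0.19567573]), 'moment': array([-0.0046592 ,  0.00803631, -0.03364916]), 'finger_force': 0.0, 'finger_gap': 93.9869197813318} 18.8
[[0.0, -1.0, 0.08, 399.2], [-1.0, -0.0, 0.02, -48.55], [-0.02, -0.08, -1.0, 1295.19], [0.0, 0.0, 0.0, 1.0]]
[[0.5, 0.72, -0.49, 1162.8], [0.87, -0.4, 0.29, -446.38], [0.01, -0.57, -0.82, 1189.54], [0.0, 0.0, 0.0, 1.0]]
```

View pics/top0.png

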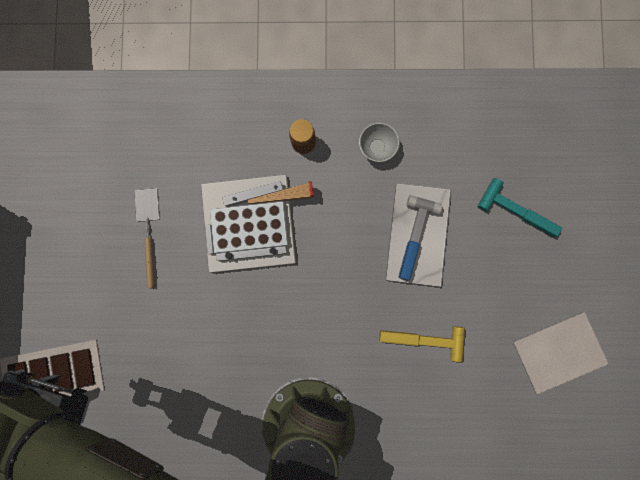

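View pics/scene0.png

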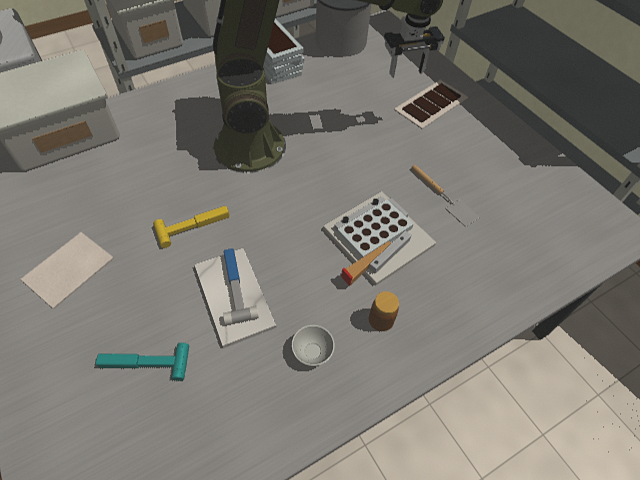

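The hammer candidates in the top view are steel/blue (420,235), turquoise (520,205) and yellow (425,340). Only the first has a steel head with white ends and a blue grip, and it lies on the veined marble board (the plain beige board at (560,350) is a look-alike). I'll confirm it in a crop and measure.

```bash
python3 - <<'E'
from h import *
Z=np.load("top0.npz");im,P=Z["im"],Z["P"]
S=np.load("scene0.npz")
a=cv2.resize(im[175:295,380:460][...,::-1],None,fx=5,fy=5,interpolation=cv2.INTER_CUBIC)
b=cv2.resize(im[165:285,195:325][...,::-1],None,fx=3,fy=5*1.0,interpolation=cv2.INTER_CUBIC)
cv2.imwrite("pics/crop1.png",np.hstack([a,b]))
def comp(m): 
    n,l,s,c=cv2.connectedComponentsWithStats(m.astype(np.uint8));k=1+np.argmax(s[1:,4]);return l==k
for nm,Q in(("top",Z),("scene",S)):
    im,P=Q["im"],Q["P"]; h=cv2.cvtColor(im,cv2.COLOR_RGB2HSV)
    H,s,v=h[...,0],h[...,1],h[...,2]
    blue=comp((H>100)&(H<120)&(s>130)&(v>60)&(P[...,2]<100))
    red=comp(((H<5)|(H>174))&(s>150)&(v>90))
    for k,m in(("blue",blue),("red",red)):
        p=P[m];q=p[np.isfinite(p).all(1)]
        print(nm,k,m.sum(),np.round(np.median(q,0),1),np.round(np.percentile(q,2,0),1),np.round(np.percentile(q,98,0),1), np.argwhere(m).mean(0)[::-1])
    c=np.median(P[blue],0)
    # hammer points by height
    d=np.hypot(P[...,0]-c[0]-60,P[...,1]-c[1])
    ham=comp((d<160)&(P[...,2]>34)&(P[...,2]<70)&~((P[...,0]>c[0]+170)))
    p=P[ham]; (cx,cy),(w,hh),ang=cv2.minAreaRect(p[:,:2].astype(np.float32))
    top=P[blue&(P[...,2]>44)]
    pc=P[ham&~blue]
    g=P[blue][:,:2];u=np.linalg.svd(g-g.mean(0),full_matrices=False)[2][0];u*=np.sign(u[0])
    n=np.array([-u[1],u[0]]);t=(p[:,:2]-g.mean(0))
    print(nm,"dir",np.degrees(np.arctan2(u[1],u[0])),"along",np.percentile(t@u,[1,99]),"grip",np.percentile((g-g.mean(0))@u,[1,99]),g.mean(0))
    hd=p[(t@u)>np.percentile(t@u,99)-36]; print("head pts",len(hd),np.round(hd.mean(0),1),cv2.minAreaRect(hd[:,:2].astype(np.float32)))
# board, frame by colour in top
im,P=Z["im"],Z["P"]; h=cv2.cvtColor(im,cv2.COLOR_RGB2HSV)
w=(h[...,1]<40)&(h[...,2]>150)&(P[...,2]>8)&(P[...,2]<80)
n,l,s,c=cv2.connectedComponentsWithStats(w.astype(np.uint8))
for k in range(1,n):
    if s[k,4]>300: print(s[k],np.round(np.median(P[l==k],0)),cv2.minAreaRect(P[l==k][:,:2].astype(np.float32)))
E
```

```text
top blue 411 [ 447.  -268.8   51. ] [ 399.2 -290.7   45.4] [ 494.6 -247.5   55.4] [408.97810219 260.02189781]
top red 29 [638.4  -7.1  63.3] [621.9  -9.9  59.8] [654.8  -1.6  66.1] [310.72413793 187.68965517]
top dir -15.79042110246791 along [-50.30902934 170.47536018] grip [-49.84961185  50.20162546] [ 446.95741662 -268.8370777 ]
head pts 406 [ 594.4 -312.1   48.1] ((594.1049194335938, -311.76251220703125), (90.7578353881836, 37.61159896850586), 76.4926528930664)
scene blue 296 [ 449.5 -269.3   52.7] [ 401.4 -289.7   47.2] [ 494.6 -247.8   57.7] [231.07432432 264.27027027]
scene red 38 [642.3  -4.3  63.7] [622.9  -8.1  39.2] [6.567e+02 6.000e-01 6.800e+01] [347.44736842 273.76315789]
scene dir -15.634696320131154 along [-51.89977516 168.76408035] grip [-50.88020021  47.43373832] [ 449.76432359 -269.21094259]
head pts 411 [ 599.9 -313.5   48.9] ((595.9298706054688, -311.2177429199219), (89.4123306274414, 37.27947235107422), 73.92422485351562)
[ 201  175   94   97 4488] [560. 186.  40.] ((550.2832641601562, 171.56610107421875), (247.212646484375, 238.0283660888672), 6.396975040435791)
[ 394  184   56  102 2485] [ 525. -333.   20.] ((519.7352294921875, -300.35565185546875), (148.27572631835938, 268.1305236816406), 83.58378601074219)
[ 387  210   30   72 1086] [ 500. -245.   20.] ((491.0135192871094, -248.71310424804688), (59.53738021850586, 200.287353515625), 79.55625915527344)
```

View pics/crop1.png

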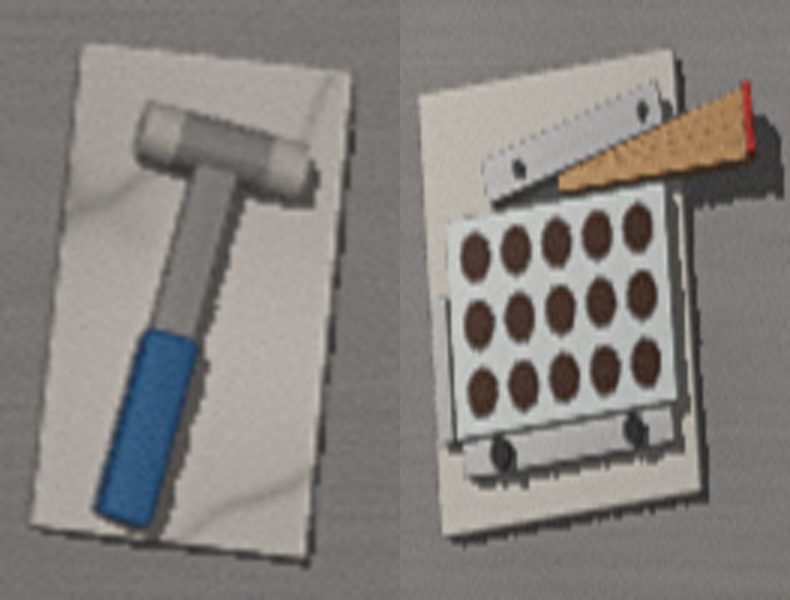

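The crop confirms the hammer: steel head with white nylon ends at crop (225,150), blue grip at (150,430), on marble. The red butt is at crop (747,115), clear of the frame plate. Next I need the frame yaw and the bystander clearances.

```bash
python3 - <<'E'
from h import *
for nm in("top","scene"):
    Z=np.load(nm+"0.npz");P=Z["P"];im=Z["im"];h=cv2.cvtColor(im,cv2.COLOR_RGB2HSV)
    z=P[...,2]; ok=Z["d"]>0
    def rect(m,n): 
        q=P[m&ok][:,:2].astype(np.float32)
        if len(q)>5:print(nm,n,len(q),[np.round(a,1) for a in cv2.minAreaRect(q)],np.round(q.min(0)),np.round(q.max(0)))
    reg=lambda a,b,c,d:(P[...,0]>a)&(P[...,0]<b)&(P[...,1]>c)&(P[...,1]<d)
    rect(reg(380,690,30,330)&(abs(z-20)<4),"plate z20")
    rect(reg(380,690,30,330)&(abs(z-46)<3)&(h[...,1]<50)&(h[...,2]>150),"mould z46")
    rect(reg(560,700,20,200)&(abs(z-70)<4)&(h[...,1]<50),"fence z70")
    rect(reg(640,800,-200,-60)&(z>42)&(z<60),"bowl rim")
    rect(reg(640,850,-70,80)&(z>100)&(z<120),"jar cap")
    rect(reg(380,690,-480,-150)&(abs(z-20)<4),"board")
    red=((h[...,0]<5)|(h[...,0]>174))&(h[...,1]>150)&(h[...,2]>90)&reg(600,680,-40,20)
    q=P[red]; print("red z50+",np.round(np.percentile(q[q[:,2]>50],[5,50,95],0),1).tolist()); rect(red,"red")
E
```

```text
top plate z20 2264 [array([549.8, 166.8]), array([249.8, 247.2]), np.float64(6.4)] [413.  40.] [684. 302.]
top mould z46 1551 [array([552.3, 172.7]), array([194.2, 215. ]), np.float64(6.8)] [448.  60.] [661. 277.]
top bowl rim 82 [array([ 748.3, -159.4]), array([97.8, 35. ]), np.float64(32.5)] [ 714. -199.] [ 799. -137.]
top jar cap 438 [array([782.6,  18.4]), array([60.6, 57.6]), np.float64(0.7)] [752. -10.] [813.  47.]
top board 3657 [array([ 513.8, -347.1]), array([245. , 270.1]), np.float64(83.3)] [ 380. -480.] [ 662. -211.]
red z50+ [[623.2, -9.8, 60.7], [638.4, -7.1, 63.3], [654.4, -2.7, 65.7]]
top red 29 [array([638.3,  -6.3]), array([33.3,  5.7]), np.float64(7.4)] [622. -10.] [655.  -2.]
scene plate z20 1532 [array([549.3, 161.7]), array([252.3, 263.7]), np.float64(6.4)] [410.  38.] [686. 304.]
scene mould z46 1037 [array([546.1, 173.2]), array([186.6, 211.8]), np.float64(6.6)] [449.  61.] [651. 279.]
scene bowl rim 158 [array([ 748.3, -158.8]), array([99.4, 39. ]), np.float64(31.2)] [ 713. -200.] [ 800. -134.]
scene jar cap 442 [array([782. ,  18.6]), array([60. , 60.6]), np.float64(6.3)] [752. -12.] [812.  49.]
scene board 3262 [array([ 512.8, -344.4]), array([242.2, 273.1]), np.float64(83.4)] [ 380. -479.] [ 661. -210.]
red z50+ [[623.1, -8.0, 59.1], [639.8, -4.7, 63.8], [656.1, -0.7, 67.5]]
scene red 38 [array([639.5,  -4.1]), array([34.7,  7.4]), np.float64(6.4)] [622.  -8.] [657.   1.]
```

```bash
python3 -m handwheel '0.5 -0.8 0 0 0;0.5 -0.8 0 0 0;0.5 -0.8 0 0 0;0.5 -0.8 0 0 0;0.5 -0.8 0 0 0;0.5 -0.8 0 0 0;0.5 -0.8 0 0 0;0.5 -0.8 0 0 0;0.5 -0.8 0 0 0;0.5 -0.8 0 0 0;0.5 -0.8 0 0 0;0.5 -0.8 0 0 0' 60
python3 -m handwheel '0.35 -0.9 0 0 0;0.35 -0.9 0 0 0;0.35 -0.9 0 0 0;0.35 -0.9 0 0 0;0.35 -0.9 0 0 0;0.35 -0.9 0 0 0;0.35 -0.9 0 0 0;0.35 -0.9 0 0 0;0.35 -0.9 0 0 0;0.35 -0.9 0 0 0;0.35 -0.9 0 0 0;0 0 0 0 0'
```

```text
clock: 1.1
eef_pos: [390.3, 143.4, 205.5]
eef_rot: [3.142, 0.0, 2.866]
wrist_force: [0.6, 0.5, -0.5]
finger_gap: 94.1
finger_force: 0.0
clock: 2.1
eef_pos: [544.2, -255.9, 203.8]
eef_rot: [-3.141, -0.002, 2.862]
wrist_force: [-1.0, 0.9, -1.2]
finger_gap: 93.8
finger_force: 0.0
```

```bash
python3 -m handwheel '0.22 -0.57 0 0 0;0.22 -0.57 0 0 0;0 0 -0.6 0 0;0 0 -0.6 0 0;0 0 -0.6 0 0;0 0 -0.6 0 0;0 0 -0.2 0 0;0 0 0 0 0;0 0 0 0 0'
python3 - <<'E'
from h import *
im,d=snap("top");P=cloud("top",d)
b=cv2.resize(im[170:300,370:470][...,::-1],None,fx=4.5,fy=4.5,interpolation=cv2.INTER_CUBIC)
im,d=snap("scene")
a=cv2.resize(im[200:330,190:290][...,::-1],None,fx=3,fy=4.5,interpolation=cv2.INTER_CUBIC)
cv2.imwrite("pics/c2.png",np.hstack([b,a]))
E
```

```text
clock: 2.85
eef_pos: [561.6, -296.4, 102.2]
eef_rot: [-3.142, 0.0, 2.866]
wrist_force: [-1.1, 0.5, 1.7]
finger_gap: 94.1
finger_force: 0.0
```

View pics/c2.png

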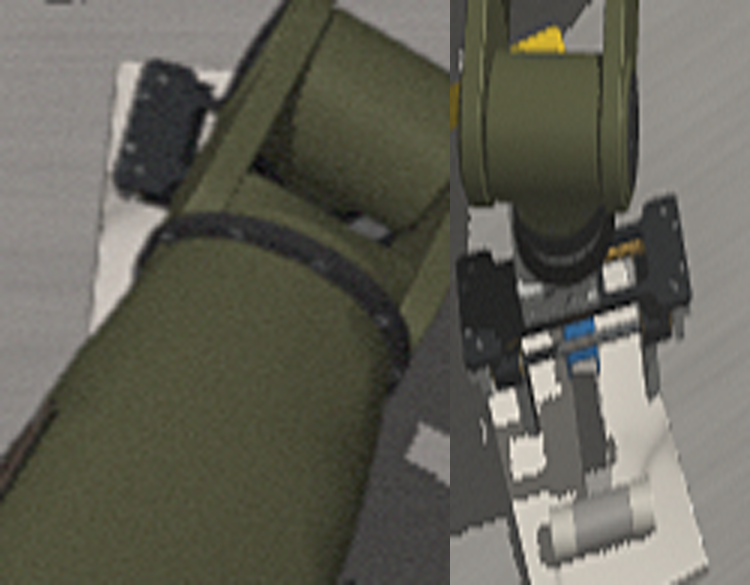

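The top view is hidden by the arm. In the scene crop the fingers straddle the neck, with the head at crop (600,520) ahead of them. I'll shift 5 mm in -y and go down.

```bash
python3 -m handwheel '0 -0.12 -0.5 0 0;0 0 -0.5 0 0;0 0 -0.4 0 0;0 0 -0.3 0 0;0 0 -0.15 0 0;0 0 0 0 0;0 0 0 0 0'
```

```text
clock: 3.53
eef_pos: [561.8, -301.4, 28.4]
eef_rot: [-3.141, 0.001, 2.866]
wrist_force: [0.2, -0.9, -0.7]
finger_gap: 94.0
finger_force: 0.0
```

```bash
python3 -m handwheel '0 0 -0.1 0 0;0 0 0 0 0.4;0 0 0 0 0.6;0 0 0 0 0.7;0 0 0 0 0.8;0 0 0 0 0.9;0 0 0 0 1;0 0 0 0 1;0 0 0 0 1;0 0 0 0 1;0 0 0 0 1;0 0 0 0 1' 60
```

```text
clock: 4.53
eef_pos: [561.4, -301.2, 23.4]
eef_rot: [-3.142, -0.0, 2.866]
wrist_force: [0.4, -0.9, -0.3]
finger_gap: 24.0
finger_force: 0.9
```

```bash
python3 -m handwheel '0 0 0 0 1;0 0 0 0 1;0 0 0 0 1;0 0 0 0 1' 60; python3 -m handwheel '0 0 0.2 0 1;0 0 0.5 0 1;0 0 0.5 0 1;0 0 0.5 0 1;0 0 0.3 0 1;0 0 0 0 1;0 0 0 0 1'
```

```text
clock: 4.87
eef_pos: [561.4, -301.2, 23.4]
eef_rot: [-3.142, -0.0, 2.866]
wrist_force: [1.1, -0.1, 0.4]
finger_gap: 23.8
finger_force: 60.0
clock: 5.45
eef_pos: [561.3, -301.2, 103.3]
eef_rot: [-3.141, 0.0, 2.866]
wrist_force: [-0.2, 0.1, -3.8]
finger_gap: 23.8
finger_force: 60.0
```

```bash
python3 -m handwheel '0.13 0.54 0 0.44 1;0.13 0.54 0 0.44 1;0.13 0.54 0 0.44 1;0.13 0.54 0 0.44 1;0.13 0.54 0 0.44 1;0.14 0.54 0 0.44 1;0.14 0.54 0 0.44 1;0.14 0.54 0 0.44 1;0.14 0.54 0 0.44 1;0.14 0.54 0 0.44 1;0 0 0 0 1;0 0 0 0 1'
python3 - <<'E'
from h import *
print(read_state()["eef_pos"],read_state()["eef_rot"])
im,d=snap("scene");P=cloud("scene",d)
cv2.imwrite("pics/c3.png",cv2.resize(im[180:380,230:450][...,::-1],None,fx=3,fy=3,interpolation=cv2.INTER_CUBIC))
m=(P[...,0]>600)&(P[...,0]<690)&(P[...,1]>-170)&(P[...,1]<0)&(P[...,2]>90)&(P[...,2]<150)
q=P[m];print(len(q),cv2.minAreaRect(q[:,:2].astype(np.float32)),np.percentile(q,[2,50,98],0))
E
```

```text
clock: 6.45
eef_pos: [614.8, -84.2, 101.8]
eef_rot: [3.141, -0.002, -3.032]
wrist_force: [0.2, -0.1, -3.7]
finger_gap: 23.5
finger_force: 60.0
[614.84569965 -84.20010574 101.80891858] [ 3.14092790e+00 -2.35748010e-03 -3.03195965e+00]
618 ((635.9339599609375, -82.01834106445312), (64.76398468017578, 91.37203979492188), 6.409632682800293) [[ 610.52792681 -124.59555472  108.58482144]
 [ 650.02455673  -85.18866432  126.93304994]
 [ 669.24400354  -37.86866896  145.74799236]]
```

View pics/c3.png

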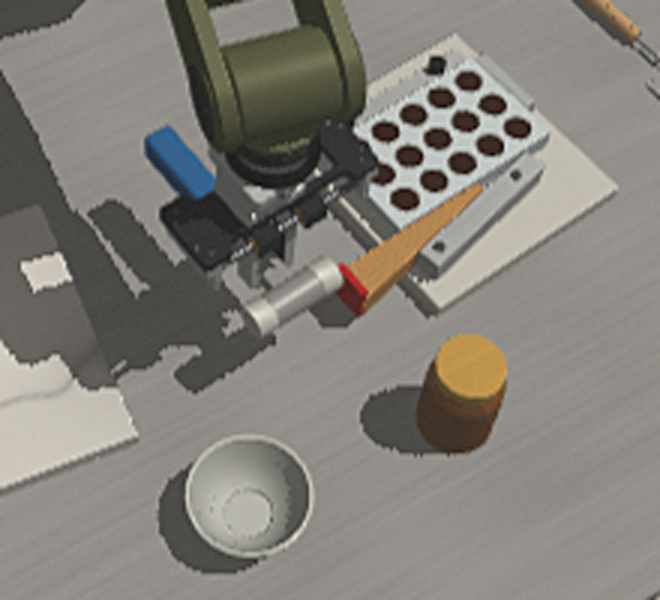

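The head at crop (295,295) lines up with the red butt at (355,290). Bowl (250,495) and jar (465,395) are clear, so I can lower to striking height.

```bash
python3 -m handwheel '0 0 -0.4 0 1;0 0 -0.5 0 1;0 0 -0.4 0 1;0 0 -0.3 0 1;0 0 -0.13 0 1;0 0 0 0 1;0 0 0 0 1'
python3 - <<'E'
from h import *
for n in ("scene",):
    im,d=snap(n);P=cloud(n,d);h=cv2.cvtColor(im,cv2.COLOR_RGB2HSV)
    red=((h[...,0]<5)|(h[...,0]>174))&(h[...,1]>150)&(h[...,2]>90)&(P[...,0]>600)&(P[...,0]<680)
    print(np.round(np.percentile(P[red],[3,50,97],0)))
    m=(P[...,0]>635)&(P[...,0]<690)&(P[...,1]>-150)&(P[...,1]<-18)&(P[...,2]>45)&(P[...,2]<100)
    q=P[m];print(np.round(np.percentile(q,[1,50,99],0)))
print(read_state()["wrist_force"],read_state()["eef_pos"])
E
```

```text
clock: 7.08
eef_pos: [615.5, -85.6, 34.6]
eef_rot: [-3.141, 0.0, -3.034]
wrist_force: [-0.2, 0.2, -2.8]
finger_gap: 23.5
finger_force: 60.0
[[626.  -9.  44.]
 [645.  -5.  64.]
 [658.   0.  71.]]
[[ 637. -127.   47.]
 [ 657.  -84.   61.]
 [ 671.  -38.   69.]]
[-0.03643461 -0.47548373 -2.73899953] [615.81372527 -85.50840618  35.10951271]
```

```bash
python3 -m handwheel '-0.027 0.096 -0.05 0 1;-0.027 0.096 0 0 1;-0.027 0.096 0 0 1;-0.027 0.096 0 0 1;-0.027 0.096 0 0 1;-0.02 0.072 0 0 1;-0.02 0.072 0 0 1;-0.02 0.072 0 0 1;-0.02 0.072 0 0 1;-0.014 0.048 0 0 1;-0.014 0.048 0 0 1;0 0 0 0 1'
```

```text
clock: 8.13
eef_pos: [605.6, -50.4, 32.3]
eef_rot: [-3.142, 0.0, -3.033]
wrist_force: [1.0, -0.4, -3.1]
finger_gap: 23.5
finger_force: 60.0
```

```bash
cat > r.py <<'E'
from h import *
im,d=snap("scene");P=cloud("scene",d);h=cv2.cvtColor(im,cv2.COLOR_RGB2HSV)
red=((h[...,0]<5)|(h[...,0]>174))&(h[...,1]>150)&(h[...,2]>90)&(P[...,0]>560)&(P[...,0]<680)&(P[...,1]<120)
print("red",red.sum(),np.round(np.percentile(P[red],[3,50,97],0),1).tolist())
x=P[...,0];m=(x>605)&(x<690)&(P[...,1]>-150)&(P[...,1]<100)&(P[...,2]>50)&(P[...,2]<90)&(h[...,1]<40)
s=read_state();print(s["eef_pos"].round(1),s["wrist_force"].round(1),s["moment"].round(2),"slide",round(float((s["eef_pos"][:2]-[607.2,-56.8])@[-.274,.962]),1))
E
python3 r.py
```

```text
red 39 [[619.4, -1.9, 37.1], [639.5, 1.8, 63.7], [655.7, 6.3, 67.6]]
[605.6 -50.4  32.3] [-0.2  0.3 -2.9] [ 0.02 -0.04  0.09] slide 6.6
```

```bash
python3 -m handwheel '0.034 -0.12 0 0 1;0.034 -0.12 0 0 1;0 0 0 0 1;-0.027 0.096 0 0 1;-0.027 0.096 0 0 1;-0.02 0.072 0 0 1;-0.02 0.072 0 0 1;-0.014 0.048 0 0 1;-0.014 0.048 0 0 1;-0.014 0.048 0 0 1'; python3 -m handwheel '0 0 0 0 1;0 0 0 0 1'; python3 r.py
```

```text
clock: 9.02
eef_pos: [602.8, -40.9, 32.2]
eef_rot: [-3.141, -0.0, -3.033]
wrist_force: [0.2, -3.2, -3.9]
finger_gap: 23.6
finger_force: 60.0
clock: 9.18
eef_pos: [603.0, -40.7, 32.3]
eef_rot: [3.141, 0.0, -3.033]
wrist_force: [-0.1, 1.1, -3.0]
finger_gap: 23.6
finger_force: 60.0
red 34 [[619.8, 8.6, 37.6], [639.2, 11.7, 63.4], [652.1, 16.0, 67.1]]
[603.  -40.8  32.3] [-0.4 -0.1 -2.3] [ 0.04 -0.04 -0.  ] slide 16.6
```

```bash
python3 -m handwheel '0.034 -0.12 0 0 1;0.034 -0.12 0 0 1;0 0 0 0 1;-0.027 0.096 0 0 1;-0.027 0.096 0 0 1;-0.014 0.048 0 0 1;-0.014 0.048 0 0 1;-0.014 0.048 0 0 1;-0.014 0.048 0 0 1'; python3 -m handwheel '0 0 0 0 1'; python3 r.py
```

```text
clock: 9.98
eef_pos: [601.2, -35.2, 32.2]
eef_rot: [-3.141, -0.0, -3.033]
wrist_force: [0.3, -2.8, -4.1]
finger_gap: 23.5
finger_force: 60.0
clock: 10.07
eef_pos: [601.2, -34.9, 32.2]
eef_rot: [3.142, -0.0, -3.033]
wrist_force: [-0.3, 0.4, -3.3]
finger_gap: 23.7
finger_force: 60.0
red 37 [[617.5, 13.7, 32.7], [639.3, 18.4, 64.5], [650.0, 22.7, 68.8]]
[601.2 -35.   32.3] [-0.1 -0.1 -2.9] [ 0.05 -0.01 -0.01] slide 22.6
```

```bash
python3 -m handwheel '0.034 -0.12 0 0 1;0.034 -0.12 0 0 1;0 0 0 0 1;-0.027 0.096 0 0 1;-0.027 0.096 0 0 1;-0.014 0.048 0 0 1;-0.014 0.048 0 0 1;-0.014 0.048 0 0 1'; python3 -m handwheel '-0.014 0.048 0 0 1';python3 -m handwheel '-0.014 0.048 0 0 1'; python3 r.py
```

```text
clock: 10.78
eef_pos: [600.1, -31.5, 32.3]
eef_rot: [-3.141, 0.0, -3.033]
wrist_force: [0.4, -4.9, -4.4]
finger_gap: 23.3
finger_force: 60.0
clock: 10.87
eef_pos: [599.5, -29.6, 32.2]
eef_rot: [-3.141, -0.0, -3.033]
wrist_force: [0.0, -4.4, -4.0]
finger_gap: 23.5
finger_force: 60.0
clock: 10.95
eef_pos: [598.9, -27.7, 32.2]
eef_rot: [-3.141, -0.0, -3.034]
wrist_force: [0.3, -4.9, -4.5]
finger_gap: 23.7
finger_force: 60.0
red 36 [[614.7, 21.0, 40.3], [635.4, 24.4, 63.9], [648.9, 28.0, 70.0]]
[598.9 -27.3  32.2] [ 0.2 -3.6 -3.9] [-0.72 -0.07 -0.08] slide 30.6
```

```bash
python3 -m handwheel '0.034 -0.12 0 0 1;0.034 -0.12 0 0 1;0 0 0 0 1;-0.027 0.096 0 0 1;-0.027 0.096 0 0 1;-0.014 0.048 0 0 1;-0.014 0.048 0 0 1'; python3 -m handwheel '-0.014 0.048 0 0 1';python3 -m handwheel '-0.014 0.048 0 0 1'; python3 r.py
```

```text
clock: 11.58
eef_pos: [598.3, -25.6, 32.3]
eef_rot: [-3.141, -0.0, -3.033]
wrist_force: [-0.3, -4.6, -4.0]
finger_gap: 23.5
finger_force: 60.0
clock: 11.67
eef_pos: [597.8, -23.9, 32.3]
eef_rot: [-3.141, -0.0, -3.033]
wrist_force: [-0.9, -10.1, -3.5]
finger_gap: 23.2
finger_force: 60.0
clock: 11.75
eef_pos: [597.4, -23.1, 32.3]
eef_rot: [-3.139, 0.0, -3.034]
wrist_force: [0.5, -20.6, -2.4]
finger_gap: 23.5
finger_force: 60.1
red 37 [[612.9, 23.6, 41.3], [634.7, 29.1, 64.5], [648.9, 33.0, 67.9]]
[597.4 -23.2  32.4] [  2.6 -12.2  -4.4] [-2.49 -0.37 -0.42] slide 35.0
```

Force is climbing steeply, so it is near tight. I'll back off and give light check taps to about 18–22 N.

```bash
python3 -m handwheel '0.034 -0.12 0 0 1;0.034 -0.12 0 0 1;0 0 0 0 1'; python3 r.py; python3 -m handwheel '-0.027 0.096 0 0 1;-0.02 0.072 0 0 1;-0.007 0.024 0 0 1;-0.007 0.024 0 0 1;0 0 0 0 1'; python3 r.py
```

```text
clock: 12.05
eef_pos: [600.3, -31.9, 32.3]
eef_rot: [3.141, 0.0, -3.034]
wrist_force: [-0.1, 0.6, -3.3]
finger_gap: 23.9
finger_force: 60.0
red 38 [[612.5, 24.6, 41.4], [635.7, 28.4, 64.0], [648.0, 33.0, 67.9]]
[600.2 -31.6  32.3] [ 0.3  0.9 -3.1] [-0.07 -0.   -0.01] slide 26.2
clock: 12.52
eef_pos: [597.6, -23.3, 32.3]
eef_rot: [-3.14, 0.0, -3.033]
wrist_force: [0.6, -6.8, -3.8]
finger_gap: 23.5
finger_force: 60.0
red 37 [[612.4, 24.8, 42.6], [634.2, 28.9, 63.3], [647.9, 34.4, 66.8]]
[597.6 -23.3  32.3] [ 1.2 -7.1 -3.8] [-1.31 -0.14 -0.19] slide 34.8
```

Now 1 mm steps while watching force and position.

```bash
python3 -m handwheel '-0.007 0.024 0 0 1;0 0 0 0 1;0 0 0 0 1';python3 -m handwheel '-0.007 0.024 0 0 1;0 0 0 0 1;0 0 0 0 1'; python3 r.py
```

```text
clock: 12.82
eef_pos: [597.4, -23.2, 32.3]
eef_rot: [-3.139, 0.0, -3.034]
wrist_force: [1.4, -13.4, -3.3]
finger_gap: 23.5
finger_force: 60.1
clock: 13.07
eef_pos: [597.3, -23.1, 32.4]
eef_rot: [-3.138, 0.0, -3.034]
wrist_force: [0.7, -18.3, -4.4]
finger_gap: 23.5
finger_force: 60.1
red 36 [[614.1, 24.2, 40.0], [633.4, 29.1, 63.3], [647.2, 33.5, 68.6]]
[597.3 -23.1  32.4] [  1.1 -18.2  -4.3] [-3.37 -0.28 -0.5 ] slide 35.2
```

```bash
python3 -m handwheel '-0.007 0.024 0 0 1;0 0 0 0 1;0 0 0 0 1'; python3 -m handwheel '0 0 0 0 1;0 0 0 0 1'; python3 r.py
```

```text
clock: 13.37
eef_pos: [597.1, -22.7, 32.4]
eef_rot: [-3.137, 0.001, -3.035]
wrist_force: [1.9, -22.4, -4.6]
finger_gap: 23.5
finger_force: 60.2
clock: 13.53
eef_pos: [597.1, -22.7, 32.4]
eef_rot: [-3.138, 0.001, -3.035]
wrist_force: [1.5, -22.5, -4.2]
finger_gap: 23.3
finger_force: 60.2
red 39 [[614.2, 24.6, 33.4], [632.9, 29.4, 64.2], [647.4, 33.1, 69.0]]
[597.1 -22.7  32.4] [  1.1 -22.2  -4.8] [-4.12 -0.37 -0.61] slide 35.5
```

```bash
python3 -m handwheel '0.027 -0.096 0 0 1;0.027 -0.096 0 0 1;0.027 -0.096 0 0 1;0 0 0 0 1'; python3 r.py;  python3 -m handwheel '-0.02 0.072 0 0 1;-0.02 0.072 0 0 1;-0.014 0.048 0 0 1;-0.007 0.024 0 0 1;-0.007 0.024 0 0 1;-0.007 0.024 0 0 1;0 0 0 0 1;0 0 0 0 1'; python3 -m handwheel '-0.007 0.024 0 0 1;0 0 0 0 1;0 0 0 0 1'; python3 r.py
```

```text
clock: 13.92
eef_pos: [600.1, -31.7, 32.3]
eef_rot: [3.142, 0.0, -3.033]
wrist_force: [0.1, -0.5, -3.9]
finger_gap: 23.5
finger_force: 60.0
red 38 [[614.2, 25.1, 39.5], [634.1, 29.3, 63.0], [647.9, 33.2, 69.5]]
[600.  -31.4  32.2] [ 0.2  0.7 -3.3] [ 0.04 -0.03 -0.01] slide 26.4
clock: 14.63
eef_pos: [597.2, -22.9, 32.4]
eef_rot: [-3.138, 0.0, -3.034]
wrist_force: [1.1, -17.9, -4.5]
finger_gap: 23.5
finger_force: 60.1
clock: 14.88
eef_pos: [597.0, -22.8, 32.4]
eef_rot: [-3.137, 0.001, -3.035]
wrist_force: [1.8, -23.1, -4.4]
finger_gap: 23.4
finger_force: 60.2
red 37 [[613.7, 24.9, 36.0], [632.4, 29.7, 64.7], [647.5, 33.1, 68.0]]
[597.  -22.8  32.4] [  1.9 -22.   -4.4] [-4.14 -0.31 -0.54] slide 35.5
```

The wedge holds the same position (35.5 mm) at 23 N on a repeat tap, so it is tight. Retract, lift and carry the hammer back.

```bash
python3 -m handwheel '0.027 -0.096 0 0 1;0.054 -0.19 0 0 1;0.068 -0.24 0 0 1;0.068 -0.24 0 0 1;0.068 -0.24 0 0 1;0 0 0.2 0 1;0 0 0.5 0 1;0 0 0.6 0 1;0 0 0.5 0 1;0 0 0.2 0 1;0 0 0 0 1;0 0 0 0 1'; python3 r.py
```

```text
clock: 15.93
eef_pos: [607.9, -60.1, 111.8]
eef_rot: [3.141, -0.0, -3.033]
wrist_force: [1.3, 1.4, -3.8]
finger_gap: 23.3
finger_force: 60.0
red 38 [[613.8, 24.7, 41.3], [634.7, 29.2, 65.4], [647.8, 33.0, 68.7]]
[607.6 -60.  111. ] [ 0.3  0.1 -3.2] [-0.01 -0.02 -0.03] slide -3.2
```

```bash
python3 -m handwheel '-0.105 -0.548 0 -0.4 1;-0.105 -0.548 0 -0.4 1;-0.105 -0.548 0 -0.4 1;-0.105 -0.548 0 -0.4 1;-0.105 -0.548 0 -0.4 1;-0.105 -0.548 0 -0.4 1;-0.105 -0.548 0 -0.4 1;-0.105 -0.548 0 -0.4 1;-0.105 -0.548 0 -0.4 1;-0.105 -0.548 0 -0.4 1;-0.105 -0.548 0 -0.4 1;0 0 0 0 1'; python3 -m handwheel '0 0 -0.4 0 1;0 0 -0.5 0 1;0 0 -0.5 0 1;0 0 -0.4 0 1;0 0 -0.1 0 1;0 0 0 0 1;0 0 0 0 1'
```

```text
clock: 16.98
eef_pos: [560.3, -304.4, 110.4]
eef_rot: [-3.142, -0.002, 2.861]
wrist_force: [-0.5, -0.2, -3.4]
finger_gap: 23.1
finger_force: 60.0
clock: 17.57
eef_pos: [562.0, -301.1, 36.4]
eef_rot: [3.142, -0.0, 2.866]
wrist_force: [-0.5, 0.6, -2.8]
finger_gap: 23.6
finger_force: 60.0
```

```bash
python3 -m handwheel '0 0 -0.1 0 1;0 0 -0.1 0 1;0 0 -0.075 0 1;0 0 0 0 1;0 0 0 0 1'; python3 -m handwheel '0 0 -0.03 0 1;0 0 -0.02 0 1;0 0 0 0 1;0 0 0 0 1'
```

```text
clock: 17.98
eef_pos: [561.9, -301.2, 25.2]
eef_rot: [3.142, -0.0, 2.866]
wrist_force: [0.7, -0.1, -2.2]
finger_gap: 23.0
finger_force: 60.0
clock: 18.32
eef_pos: [562.0, -301.3, 23.4]
eef_rot: [-3.141, 0.0, 2.866]
wrist_force: [0.2, 0.0, -1.9]
finger_gap: 24.0
finger_force: 60.0
```

```bash
python3 -m handwheel '0 0 -0.01 0 1;0 0 0 0 1;0 0 0 0 1'; python3 -m handwheel '0 0 0 0 0.7;0 0 0 0 0.5;0 0 0 0 0.3;0 0 0 0 0;0 0 0 0 0;0 0 0 0 0;0 0 0 0 0;0 0 0 0 0;0 0 0 0 0;0 0 0 0 0'
```

```text
clock: 18.57
eef_pos: [562.1, -301.4, 23.4]
eef_rot: [-3.141, 0.0, 2.866]
wrist_force: [-2.7, 2.5, 6.1]
finger_gap: 23.5
finger_force: 60.0
clock: 19.4
eef_pos: [561.9, -301.3, 22.8]
eef_rot: [3.142, 0.0, 2.866]
wrist_force: [-0.1, 0.4, -0.8]
finger_gap: 85.1
finger_force: 0.0
```

Released at contact. Raise and swing clear for a final look.

```bash
python3 -m handwheel '0 0 0.1 0 0;0 0 0.3 0 0;0 0 0.7 0 0;0 0 0.9 0 0;0 0 0.9 0 0;0 0 0.9 0 0;0 0 0.6 0 0;0 0 0 0 0' && python3 -m handwheel '-0.5 0.7 0 0 0;-0.5 0.7 0 0 0;-0.5 0.7 0 0 0;-0.5 0.7 0 0 0;-0.4 0.7 0 0 0;-0.3 0.7 0 0 0;-0.2 0.7 0 0 0;0 0.7 0 0 0;0 0.7 0 0 0;0 0.7 0 0 0;0 0 0 0 0;0 0 0 0 0'
python3 - <<'E'
from h import *
im,d=snap("top");cv2.imwrite("pics/f.png",im[...,::-1])
P=cloud("top",d);h=cv2.cvtColor(im,cv2.COLOR_RGB2HSV)
m=(h[...,0]>100)&(h[...,0]<120)&(h[...,1]>130)&(h[...,2]>60)&(P[...,1]<-200)&(P[...,2]<100)
print(np.median(P[m],0)); print(read_state()["wrist_force"])
E
python3 r.py
```

```text
clock: 20.07
eef_pos: [563.4, -302.1, 206.4]
eef_rot: [-3.139, 0.009, 2.866]
wrist_force: [0.5, -0.9, 0.6]
finger_gap: 94.1
finger_force: 0.0
clock: 21.07
eef_pos: [445.8, -20.5, 199.2]
eef_rot: [-3.142, 0.001, 2.868]
wrist_force: [-0.7, 0.4, -0.5]
finger_gap: 93.6
finger_force: 0.0
[ 446.97361224 -268.87108768   51.1859989 ]
[0.11688075 0.02490385 0.00363721]
red 36 [[613.8, 24.8, 38.1], [632.6, 28.9, 63.5], [647.4, 34.0, 68.0]]
[445.9 -21.8 199. ] [ 1.1  0.2 -0.2] [-0.09  0.02  0.02] slide 77.9
```

View pics/f.png

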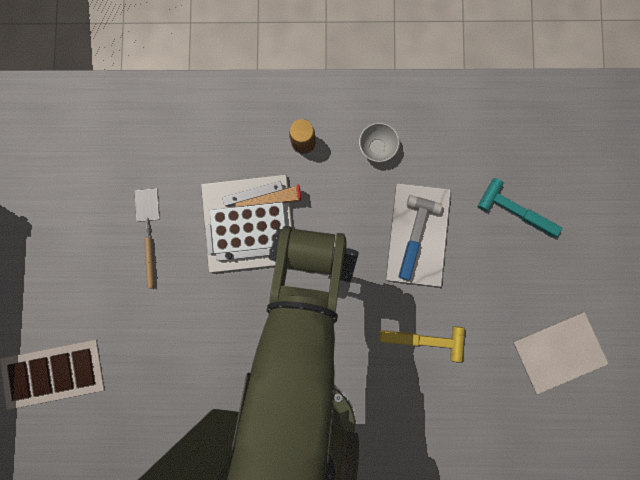

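The hammer is flat on the marble board at (420,235), with its grip centre back within 0.1 mm. The wedge is in, butt at (298,192), and the bystanders are unchanged.

```bash
python3 -c "
from cell import sign_off
print(sign_off())"
```

```text
the job is handed in; nothing more can be done
None
```

The wedge went in about 35 mm over seven light taps and stayed put under a steady 23 N push, so it is tight; the hammer is back flat on the marble board, nothing else visibly moved, and the job is handed in at about 21 s of the allowed 54 s.

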